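# Pack the demonstration toys into the caddy

## Task

Pack the three demonstration toys into the low wooden caddy, each standing upright in the middle of its own picture pad: the spotted ladybird on the red pad with black spots, the flying saucer on the blue pad with the silver ring, and the complete set of three marbles (in its rack) on the green pad with three white discs. Set each one down gently rather than dropping it, and leave the look-alikes (the plain red apple, the counter bell and the rack with a marble missing) where they stand.

Things in the scene. Friction and masses are not known exactly. Their poses are not given: they have to be found in the camera images.
- ladybird: Spherical tin ladybird, red with black spots, 0.09 kg: ball 52 mm in diameter, centre 28 mm above the underside, on a flat black foot 34 mm across; 54 mm high. Black head sticks out to its +x (34 mm from the axis, feelers 40), brass winding key to its -x (39 mm), at mid height; its y sides are clear: pinch along its y, 52 mm wide. Origin: centre of the underside, z up.
- saucer: Chrome flying saucer, round, 80 mm in diameter, red and yellow lamps on its upper side, blue cylindrical cockpit in the middle; 0.12 kg. Disc widest at 12 to 16 mm height, sloping up to 26 mm at the cockpit, which is 34 mm in diameter, straight-sided from 26 to 56 mm, top at 62 mm: pinch it there, any yaw. Flat foot 44 mm across. Origin: centre of the underside, z up.
- marble_set: The complete glass marble set: a dark wooden rack 84 (x) x 34 (y) x 22 (z) mm with three marbles fixed in a row along x, blue, green (middle) and amber, each 24 mm in diameter, tops 36 mm above the underside; about 0.12 kg. Pinch the rack across its 34 mm (y). Origin: centre of the underside, z up.
- apple: Look-alike, to be left alone: a loose plain red tin apple, ball 52 mm in diameter without spots, with a stem and green leaf on top (64 mm high). Origin: centre of the underside.
- bell: Look-alike, to be left alone: a loose chrome counter bell, black base 82 mm in diameter, smooth chrome dome with a thin brass plunger on top (53 mm high), no lamps, no cockpit. Origin: centre of the underside.
- part_set: Look-alike, to be left alone: a loose incomplete marble rack, same wooden rack 84 x 34 x 22 mm but with a blue and an amber marble only and an empty dark hollow in the middle. Origin: centre of the underside.
- caddy: Low wooden packing caddy, fixed to the counter, 114 (x) x 332 (y) mm, rim and dividers 16 mm high above the table and 5 mm thick, floor 6 mm thick, with three equal square wells 104 mm wide in a row along its y, centres 109 mm apart. Origin: centre of the underside.
- pad_ladybird: Ladybird's pad: red with five black spots. A fixed square pad 100 x 100 x 2 mm that fills the floor of one of the caddy's three wells (which well varies). Origin: centre of its underside, 6 mm above the table; its top is 8 mm above the table. Axes parallel to the caddy's.
- pad_saucer: Saucer's pad: dark blue with a silver ring. A fixed square pad 100 x 100 x 2 mm that fills the floor of one of the caddy's three wells (which well varies). Origin: centre of its underside, 6 mm above the table; its top is 8 mm above the table. Axes parallel to the caddy's.
- pad_marbles: Marble set's pad: green with three white discs in a row along y. A fixed square pad 100 x 100 x 2 mm that fills the floor of one of the caddy's three wells (which well varies). Origin: centre of its underside, 6 mm above the table; its top is 8 mm above the table. Axes parallel to the caddy's.
Not all that is in view belongs to the job. What is shaped like the marble_set but pink is not meant.

How it is judged:
By the outcome, as a careful person would: the job done as asked, in the order asked, and still so for the second after the job is handed in, with the robot touching nothing.
It also fails if it takes over 77 s, if anything falls off the work surface, if the arm or the gripper's body presses on something with over 40 N, if the wrist force passes 120 N, or if a joint passes its speed limit or range.

## Robot

A 7-joint arm with a two-finger parallel gripper is mounted at the origin on the work surface. World frame = base frame: x ahead of the robot, y to its left, z up, the work surface at z = 0. Lengths are in m, angles in rad, forces in N, time in s.
With the tool pointing down it reaches from about 0.4 to 0.875 m from the base axis. Payload 19.3 kg.
Tool frame: the origin (TCP) lies on the centre line of the jaws, within the pads' length; the fingertips stand 8 mm ahead of it and the grasp point (between the pads) lies 11 mm behind it; z points along the fingers, y is the line along which they close (so a half turn about z gives the same grasp; the last joint's range is limited). The gripper opens to 85 mm and grips with 20 to 120 N. Pads are 22 mm wide; open, the fingers measure 114 mm over their backs; the gripper's body (76 mm by 85 mm) begins 54 mm behind the grasp point. The pads swing forward as they close: fully open they stand 13 mm farther back than shut.
Start: joints at [1.271, 0.521, -0.036, 1.599, 0.021, 1.021, -0.113], TCP at [0.142, -0.609, 0.239] pointing down, gripper open.
Joint ranges: [-2.91, 2.91], [-0.3, 2.13], [-1.5, 1.42], [0.17, 2.43], [-1.26, 4.41], [0.16, 1.93], [-2.52, 2.52]. Speed limits (rad/s): [1.89, 1.89, 2.39, 2.39, 3.01, 3.01, 3.01].

## Interface

Orientations are given as [roll, pitch, yaw] about the fixed x, y, z axes, in that order (R = Rz(yaw) Ry(pitch) Rx(roll)).
In Python, from workcell import status, grab_frame, camera_params, bot, search_frame, silhouettes gives the robot as it stands.
- The arm moves only by the shell command python3 -m creep 'ROWS' [FORCE]. ROWS is JSON, a list of rows, each a list of 5 numbers: the shift along the tool's x, y, z in units of 60 mm (1.0 is 60 mm), then the turn about the tool's z in units of 8 degrees (1.0 is 8 degrees), then the opening, from 0 (shut) to 1 (fully open). In form: [[x, y, z, twist, hand], ...]. A call has 1 to 5 rows; each row is the pose to reach, as a shift and turn from the pose commanded when the call began, along the tool's axes at that moment; what a row does not reach only later rows make up. A row lasts 1/8 s, in which the tool goes at most 62.5 mm and 10.7 degrees, less where a joint would pass 70% of its speed; a pose out of reach is approached as far as the arm can. A call with a gripper value outside its range is refused whole. The fingers move at their own pace and stop on an object; FORCE is the grip in N (left out, the last holds). Time passes only in rows, so rows that repeat a pose let the fingers close. It gives the time, the measured TCP pose, the force, the opening and the grip force at its end, in the units of the state.
- status.observe(): the state, without advancing time (a new reading comes with each control period).
- grab_frame(name): name is "scene" or "top"; returns the picture (400x640x3 uint8, blue, green, red); there is no depth.
- camera_params(name): a dict with "K" (3x3 intrinsics, pixels), "k1" (the pictures are not rectified: a ray, as slopes to the right and down, at radius r is drawn at 1 + k1 r^2 times it, then the intrinsics apply), "rvec" (rotation vector, rad) and "tvec" (3), from world to camera coordinates, as OpenCV has them. Camera axes: x right, y down, z forward; pixel columns grow to the right and rows downward; lengths in m; the calibration is good to about 2 mm. A picture is of the moment at which its call begins. camera_params takes no time and is no camera call.
- bot.job_done(): hands the job in; it is judged then, once.
Trained networks look in the newest picture that a camera, given by its name, has taken for a name from the list of things; names that differ only in an ending like _2 or _b are one class to them, and where a whole thing is asked for, a point or a joint stands for the part that bears it (a point fixed in the world has none). Each returns a list of dicts, best first, with "p" (0 to 1); they miss things now and then, are a little off and sometimes report something else, mostly with a low value. They report only what shows in the picture. A call takes as long as a camera call. They do not tell look-alikes from the thing itself.
- search_frame(camera, name): "extent" ([left, top, right, bottom] as shares, 0 to 1, of the picture: columns of its width, rows of its height, round what is visible of it).
- silhouettes(camera, name): "mask" (400x640 bool, what is visible of it) and "extent" ([left, top, right, bottom] as shares, 0 to 1, of the picture: columns of its width, rows of its height, round what is visible of it).
The state is a dict: "clock": time; "qpos": joint angles; "qd": joint speeds; "joint_efforts": joint torques, N m; "position": TCP position; "tool_rot": TCP orientation; "force": force on the tool from outside, world axes, zero at the start; "moment": the same for the moment, N m; "grip_width": finger opening in m; "finger_force": force on a finger pad.
Only numpy, scipy, OpenCV 4.12 (cv2) and the standard library are available. Lean on these libraries where they do the work, as an engineer would, in place of code of your own. Each camera call takes 0.05 s, during which the arm holds its last target. There are 200 camera calls.

## Working session

There is one attempt and no reset: what is moved stays moved. The work goes in short steps, Python scripts to look and compute and a shell command to move; the robot and the scene stay as the last step left them, time stands still between calls to the robot, and variables do not carry over. Pictures are saved under pics/ and viewed, at most 14 in all, crops included, and the job is handed in when it is done.

```bash
mkdir -p pics; ls; python3 - <<'E'
from workcell import status, grab_frame, camera_params
import cv2,json
print(status.observe())
for n in ("scene","top"):
    cv2.imwrite(f"pics/{n}0.png",grab_frame(n)); print(camera_params(n))
E
```

```text
pics
{'clock': 0.0, 'qpos': array([ 1.27079426,  0.52200718, -0.03630535,  1.59999103,  0.02122715,
        1.02110834, -0.11280873]), 'qd': array([-0.00049333,  0.00076764,  0.00166694,  0.00097578,  0.00121056,
       -0.0016476 ,  0.00032787]), 'joint_efforts': array([ 1.72535215e-04, -9.27096605e+01,  1.98010124e+00, -3.69929659e+01,
        1.78184576e-02,  8.14825762e-03,  6.07229117e-05]), 'position': array([ 0.14223702, -0.60826771,  0.23873632]), 'tool_rot': array([-3.14047002e+00,  1.14713552e-04,  2.29778207e-01]), 'force': array([-1.02731917, -0.59774635,  0.10515537]), 'moment': array([ 0.04121065, -0.02765403,  0.03907202]), 'finger_force': 0.0, 'grip_width': 0.085292111901464}
{'K': array([[455.61202615,   0.        , 314.5509041 ],
       [  0.        , 455.61202615, 200.07035917],
       [  0.        ,   0.        ,   1.        ]]), 'k1': -0.0072852060242846834, 'rvec': array([ 2.04656834,  1.58099778, -0.54990523]), 'tvec': array([-0.08435465, -0.33333649,  1.59796184])}
{'K': array([[403.16731907,   0.        , 323.76244744],
       [  0.        , 403.16731907, 203.90887211],
       [  0.        ,   0.        ,   1.        ]]), 'k1': -0.07269370551844645, 'rvec': array([ 2.11569524, -2.1425238 ,  0.18862796]), 'tvec': array([-0.02047291,  0.4429984 ,  0.87438021])}
```

View pics/scene0.png

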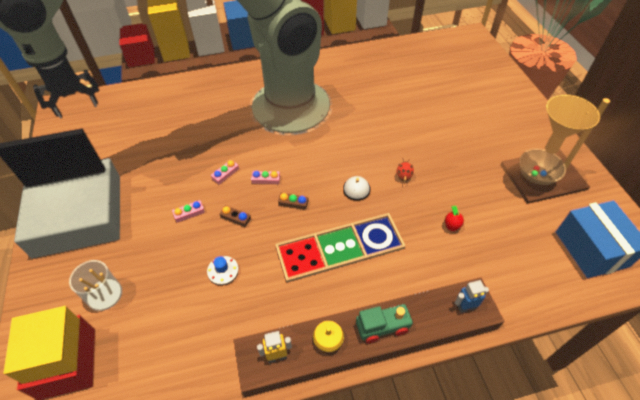

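View pics/top0.png

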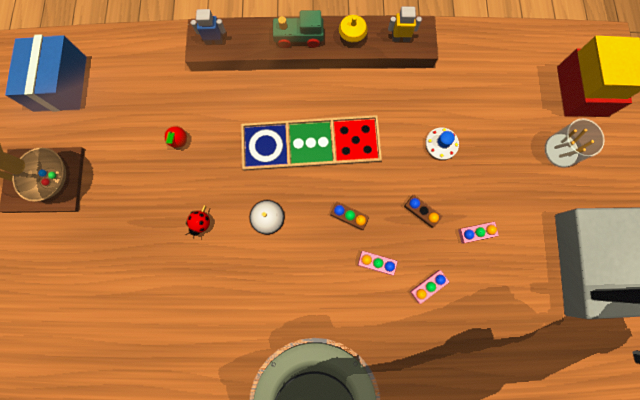

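The top view shows the ladybird at (198,222), bell (266,217), complete dark set (350,215), part set (422,210), saucer (443,143) and apple (176,136). The caddy pads are blue (266,146), green (311,143) and red (356,140). The pink racks are decoys.

```bash
cat > h.py <<'E'
import numpy as np, cv2
from workcell import status, grab_frame, camera_params, search_frame, silhouettes
def plane(cam,px,z):
    c=camera_params(cam); px=np.atleast_2d(px).astype(float)
    u=(px-[c["K"][0,2],c["K"][1,2]])/c["K"][0,0]; s=u.copy()
    for _ in range(20): s=u/(1+c["k1"]*(s**2).sum(1,keepdims=True))
    R=cv2.Rodrigues(c["rvec"])[0]; o=-R.T@c["tvec"]
    d=np.c_[s,np.ones(len(s))]@R
    return o[:2]+d[:,:2]*((z-o[2])/d[:,2])[:,None]
def blob(m):
    n,l,s,c=cv2.connectedComponentsWithStats(m.astype(np.uint8)); i=1+np.argmax(s[1:,4]); return c[i],s[i,4]
E
python3 - <<'E'
from h import *
np.set_printoptions(precision=4,suppress=True)
zs=dict(ladybird=.028,saucer=.02,marble_set=.02,caddy=.012,pad_ladybird=.008,pad_saucer=.008,pad_marbles=.008,apple=.03,bell=.02)
for cam in("top","scene"):
    for n,z in zs.items():
        for r in silhouettes(cam,n)[:4]:
            m=r["mask"]; ys,xs=np.nonzero(m)
            if len(xs)<20 or r["p"]<.3: continue
            c,(w,h),a=cv2.minAreaRect(np.c_[xs,ys].astype(np.float32))
            print(cam,n,round(r["p"],2),len(xs),np.array([xs.mean(),ys.mean()]),"mean",plane(cam,[xs.mean(),ys.mean()],z)[0],"rect",plane(cam,c,z)[0])
    im=grab_frame(cam); cv2.imwrite(f"pics/raw_{cam}.png",im)
im=cv2.imread("pics/raw_top.png")
v=np.hstack([im[190:250,170:230],im[195:235,330:390].repeat(1,0) if 0 else im[190:250,325:385],im[115:175,412:472]])
cv2.imwrite("pics/crop.png",cv2.resize(v,None,fx=4.4,fy=4.4,interpolation=cv2.INTER_CUBIC))
E
```

```text
top ladybird 0.63 489 [197.4213 221.9796] mean [0.4063 0.2642] rect [0.4072 0.2657]
top saucer 0.69 828 [442.0749 142.9976] mean [ 0.5909 -0.3116] rect [ 0.5896 -0.3113]
top marble_set 0.81 585 [349.4342 215.3624] mean [ 0.4186 -0.0849] rect [ 0.4181 -0.0854]
top marble_set 0.8 536 [477.6157 232.097 ] mean [ 0.3755 -0.3807] rect [ 0.3753 -0.3812]
top marble_set 0.78 537 [376.8939 262.7207] mean [ 0.3095 -0.1445] rect [ 0.3091 -0.1441]
top marble_set 0.7 620 [429.1016 286.2871] mean [ 0.2549 -0.2607] rect [ 0.2552 -0.2601]
top caddy 0.63 1602 [310.5418 142.294 ] mean [0.5984 0.0038] rect [0.5974 0.0043]
top pad_ladybird 0.74 1609 [355.2007 139.3828] mean [ 0.6059 -0.1041] rect [ 0.6049 -0.1037]
top pad_saucer 0.69 1564 [265.234  145.6451] mean [0.593  0.1134] rect [0.5927 0.1135]
top pad_saucer 0.68 1350 [311.88   141.4037] mean [0.602  0.0007] rect [0.6    0.0046]
top pad_marbles 0.76 1604 [309.7824 142.3148] mean [0.5998 0.0058] rect [0.5998 0.0061]
top apple 0.95 426 [175.5094 136.392 ] mean [0.6128 0.3262] rect [0.6129 0.3257]
top bell 0.72 397 [175.4433 136.4736] mean [0.6162 0.3
[... 554 characters left out ...]
marble_set 0.77 313 [266.3546 177.8051] mean [ 0.3224 -0.1447] rect [ 0.3225 -0.1473]
scene marble_set 0.69 350 [224.4571 172.1457] mean [ 0.2668 -0.2642] rect [ 0.266  -0.2641]
scene pad_ladybird 0.8 1179 [300.9949 257.4275] mean [ 0.6098 -0.1057] rect [ 0.6091 -0.105 ]
scene pad_saucer 0.63 1070 [376.7458 236.2   ] mean [0.5982 0.1116] rect [0.5973 0.1121]
scene pad_marbles 0.6 1148 [339.3075 246.858 ] mean [0.6045 0.0025] rect [0.6046 0.0028]
scene apple 0.71 316 [453.9082 219.962 ] mean [0.6155 0.3277] rect [0.6127 0.3251]
scene bell 0.63 508 [356.4075 189.4055] mean [0.4355 0.1035] rect [0.4355 0.1022]
scene bell 0.34 674 [221.9866 270.1914] mean [ 0.601  -0.3146] rect [ 0.6019 -0.3147]
```

View pics/crop.png

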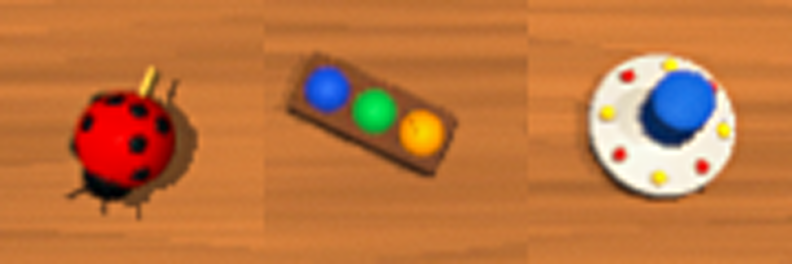

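Zoom: ladybird ball centre about (198,222), head towards (193,232), key towards (204,209); marbles in a row running down-right; saucer cockpit leaning up-right by parallax. I'll refine these by colour in both cameras.

```bash
cat > meas.py <<'E'
from h import *
np.set_printoptions(precision=4,suppress=True)
def hue(im,box,lo,hi,smin=120,vmin=60):
    x0,y0,x1,y1=box; h=cv2.cvtColor(im[y0:y1,x0:x1],cv2.COLOR_BGR2HSV).astype(int)
    H=(h[...,0]+20)%180-20 if lo<0 else h[...,0]
    H=np.where(H>165,H-180,H) if lo<0 else H
    m=(H>=lo)&(H<=hi)&(h[...,1]>=smin)&(h[...,2]>=vmin); return m
def cen(im,box,lo,hi,hull=False,**k):
    m=hue(im,box,lo,hi,**k); n,l,s,c=cv2.connectedComponentsWithStats(m.astype(np.uint8)); i=1+np.argmax(s[1:,4])
    ys,xs=np.nonzero(l==i)
    if hull:
        q=cv2.convexHull(np.c_[xs,ys].astype(np.int32)); M=cv2.moments(q); p=np.array([M["m10"],M["m01"]])/M["m00"]
    else: p=c[i]
    return p+box[:2],s[i,4]
E
python3 - <<'E'
from meas import *
I={c:cv2.imread(f"pics/raw_{c}.png") for c in("top","scene")}
red=(-8,4);blue=(100,125);green=(45,85);amb=(14,28)
B={"top":dict(padred=((325,110,390,165),red,.008),padblue=((240,115,290,175),blue,.008),padgreen=((285,115,335,170),green,.008),
 ball=((180,200,218,240),red,.028),mb=((328,198,352,222),blue,.024),mg=((335,198,365,230),green,.024),ma=((350,205,372,232),amb,.024),cock=((430,120,465,155),blue,.044)),
"scene":dict(padred=((270,230,328,280),red,.008),padblue=((352,212,410,262),blue,.008),padgreen=((312,222,370,272),green,.008),
 ball=((394,158,416,184),red,.028),mb=((292,192,310,212),blue,.024),mg=((282,190,304,208),green,.024),ma=((276,190,293,208),amb,.024),cock=((205,255,235,275),blue,.044))}
for n in B["top"]:
    o=[n]
    for c in B:
        b,h,z=B[c][n]
        try:
            p,a=cen(I[c],b,*h,hull=n!="ma",smin=150 if n in("ma",) else 110); o+=[p,a,plane(c,p,z)[0]]
        except Exception as e:o+=[e]
    print(*o)
print(plane("top",[[204,208.6],[198,221.8],[193.4,232.5]],.028))
E
```

```text
padred [355.353  139.3881] 1367 [ 0.6058 -0.1045] [301.0651 256.4009] 1052 [ 0.6068 -0.1048]
padblue [265.2943 145.2087] 624 [0.5941 0.1133] [377.0234 235.5076] 181 [0.5963 0.1131]
padgreen [310.471  142.5428] 1279 [0.5992 0.0041] [339.6373 245.7174] 820 [0.6013 0.0043]
ball [197.9472 221.3231] 339 [0.4078 0.263 ] [405.6167 167.15  ] 37 [0.398  0.2706]
mb [338.736 209.736] 73 [ 0.4314 -0.0603] [301.5487 199.0974] 41 [ 0.4314 -0.0613]
mg [349.5614 214.7243] 79 [ 0.4195 -0.0849] [292.5648 197.8056] 46 [ 0.4201 -0.0853]
ma [359.7624 219.6337] 101 [ 0.4078 -0.108 ] [283.9 196.2] 70 [ 0.4078 -0.1084]
cock [445.6202 138.8306] 198 [ 0.593  -0.3132] [220.1427 263.941 ] 151 [ 0.5958 -0.3143]
[[0.4372 0.2501]
 [0.4067 0.2629]
 [0.3821 0.2725]]
```

```bash
cat > go.py <<'E'
# usage: go.py x y z yawdeg  -> units from current pose
import sys,numpy as np
from workcell import status
s=status.observe();p=s["position"];y=s["tool_rot"][2]
t=np.array(list(map(float,sys.argv[1:4])))-p
c,n=np.cos(y),np.sin(y)
d=(np.degrees(y)-float(sys.argv[4])+180)%360-180
print("pos",p.round(4),"rot",np.degrees(s["tool_rot"]).round(1),"t",round(s["clock"],2),"F",s["force"].round(1),"w",round(s["grip_width"],4),"q1,7",s["qpos"][[0,6]].round(2))
print("units",np.round([(c*t[0]+n*t[1])/.06,(n*t[0]-c*t[1])/.06,-t[2]/.06,d/8],3))
E
python3 go.py .407 .263 .17 158; python3 go.py .45 -.3 .3 50; python3 -c "
from h import *
for z in(0,.1,.2):print(z,plane('top',[[557,212],[565,318],[590,292]],z).round(3).tolist(),plane('scene',[[118,172],[122,230],[90,133],[0,150]],z).round(3).tolist())"
```

```text
pos [ 0.1423 -0.6086  0.2393] rot [180.    0.   13.2] t 1.1 F [0.8 0.4 0.1] w 0.0854 q1,7 [ 1.27 -0.11]
units [  7.603 -13.14    1.155 -18.105]
pos [ 0.1423 -0.6086  0.2393] rot [180.    0.   13.2] t 1.1 F [0.8 0.4 0.1] w 0.0854 q1,7 [ 1.27 -0.11]
units [ 6.165 -3.84  -1.012 -4.605]
0 [[0.423, -0.589], [0.173, -0.584], [0.23, -0.652]] [[0.161, -0.589], [0.388, -0.576], [-0.044, -0.682], [-0.041, -0.968]]
0.1 [[0.408, -0.529], [0.185, -0.524], [0.236, -0.585]] [[0.259, -0.553], [0.466, -0.541], [0.074, -0.638], [0.077, -0.897]]
0.2 [[0.393, -0.469], [0.196, -0.465], [0.242, -0.518]] [[0.358, -0.517], [0.543, -0.507], [0.192, -0.593], [0.194, -0.826]]
```

```bash
python3 -m creep '[[0.3,-0.9,-0.3,0,1],[0.6,-1.8,-0.5,0,1],[0.9,-2.6,-0.5,0,1],[1.05,-3.1,-0.5,0,1],[1.05,-3.1,-0.5,0,1]]' && python3 -m creep '[[0.9,-0.4,0,-1,1],[1.8,-0.8,0,-2,1],[2.7,-1.2,0,-3,1],[3.6,-1.7,0,-4,1],[4.4,-2.4,0,-5,1]]' ; python3 go.py .46 .1 .2 110
```

```text
clock: 1.72
position: [0.1616, -0.4117, 0.2699]
tool_rot: [3.141, -0.0, 0.231]
force: [0.4, -0.2, 0.9]
grip_width: 0.0856
finger_force: 0.0
clock: 2.35
position: [0.3868, -0.213, 0.2694]
tool_rot: [3.141, -0.001, 0.932]
force: [0.0, -0.7, 0.1]
grip_width: 0.0853
finger_force: 0.0
pos [ 0.3868 -0.213   0.2694] rot [180.   -0.   53.4] t 2.35 F [ 0.  -0.7  0.1] w 0.0853 q1,7 [ 0.72 -0.38]
units [ 4.915 -2.133  1.156 -7.079]
```

```bash
python3 -m creep '[[1,-0.3,0.2,-1.3,1],[2,-0.8,0.4,-2.6,1],[3,-1.3,0.8,-3.9,1],[4,-1.7,1.1,-5.2,1],[4.9,-2.1,1.1,-6.5,1]]' ; python3 go.py .407 .263 .12 158
```

```text
clock: 2.98
position: [0.4572, 0.0828, 0.2036]
tool_rot: [-3.141, -0.001, 1.84]
force: [1.1, -0.7, -0.1]
grip_width: 0.0853
finger_force: 0.0
pos [0.4572 0.0828 0.2036] rot [-180.    -0.   105.4] t 2.98 F [ 1.1 -0.7 -0.1] w 0.0853 q1,7 [ 0.25 -0.36]
units [ 3.117 -0.008  1.393 -6.572]
```

```bash
python3 -m creep '[[0.8,0,0,-1.3,1],[1.6,0,0.3,-2.6,1],[2.4,0,0.7,-3.9,1],[3.12,0,1.1,-5.2,1],[3.12,0,1.4,-6.5,1]]' && python3 -m creep '[[0,0,0,0,1],[0,0,0,0,1]]'; python3 go.py .407 .263 .017 158; python3 - <<'E'
from h import *
a=grab_frame("top")[150:290,120:280];b=grab_frame("scene")[80:220,330:490]
cv2.imwrite("pics/lb.png",cv2.resize(np.hstack([a,b]),None,fx=2.5,fy=2.5))
E
```

```text
clock: 3.6
position: [0.4069, 0.2655, 0.1196]
tool_rot: [3.14, -0.002, 2.753]
force: [1.2, -0.3, -0.5]
grip_width: 0.0855
finger_force: 0.0
clock: 3.85
position: [0.4084, 0.2618, 0.1209]
tool_rot: [3.141, 0.0, 2.737]
force: [0.4, 0.7, 0.7]
grip_width: 0.0854
finger_force: 0.0
pos [0.4084 0.2618 0.1209] rot [180.    0.  156.8] t 3.85 F [0.4 0.7 0.7] w 0.0854 q1,7 [-0.07 -0.13]
units [ 0.029  0.01   1.732 -0.145]
```

View pics/lb.png

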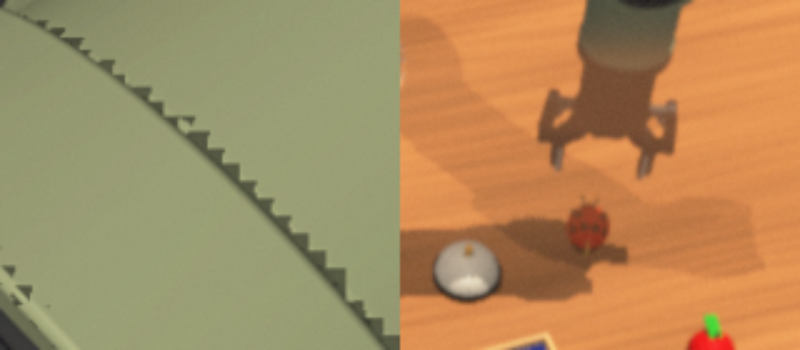

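The scene view shows the open jaws straddling the ladybird's clear sides, at about (588,225) in the crop. The arm hides the top view. I'll go down and pinch.

```bash
python3 -m creep '[[0,0,0.6,0,1],[0,0,1.1,0,1],[0,0,1.5,0,1],[0,0,1.72,0,1],[0,0,1.72,0,1]]' && python3 -m creep '[[0,0,0,0,0.55],[0,0,0,0,0.4],[0,0,0,0,0.4],[0,0,0,0,0.4],[0,0,0,0,0.4]]' 25; python3 go.py .407 .263 .017 158
```

```text
clock: 4.58
position: [0.4077, 0.262, 0.0173]
tool_rot: [-3.141, 0.0, 2.742]
force: [0.9, 1.2, 0.5]
grip_width: 0.0858
finger_force: 0.0
clock: 5.2
position: [0.4081, 0.2623, 0.0181]
tool_rot: [3.141, 0.001, 2.743]
force: [-1.2, -1.5, 11.2]
grip_width: 0.0505
finger_force: 24.0
pos [0.4081 0.2623 0.0181] rot [1.799e+02 1.000e-01 1.571e+02] t 5.2 F [-1.2 -1.5 11.2] w 0.0505 q1,7 [-0.2  -0.31]
units [ 0.022  0.004  0.019 -0.107]
```

```bash
python3 -m creep '[[0,0,0,0,0.85],[0,0,0,0,0.85],[0,0,0.09,0,0.85],[0,0,0.09,0,0.85]]' && python3 -m creep '[[0,0,0,0,0.55],[0,0,0,0,0.4],[0,0,0,0,0.4],[0,0,0,0,0.4],[0,0,0,0,0.4]]' 25
```

```text
clock: 5.7
position: [0.4074, 0.262, 0.0114]
tool_rot: [-3.141, -0.0, 2.743]
force: [-0.9, -0.4, -0.5]
grip_width: 0.0725
finger_force: 0.0
clock: 6.32
position: [0.4076, 0.2621, 0.012]
tool_rot: [3.142, 0.0, 2.743]
force: [-1.2, -0.6, 5.5]
grip_width: 0.0506
finger_force: 25.4
```

```bash
python3 -m creep '[[0,0,-0.3,0,0.4],[0,0,-0.8,0,0.4],[0,0,-1.4,0,0.4],[0,0,-2.0,0,0.4],[0,0,-2.2,0,0.4]]'; python3 go.py .606 -.105 .12 93
```

```text
clock: 6.95
position: [0.4082, 0.2623, 0.1454]
tool_rot: [3.14, 0.001, 2.743]
force: [0.0, 0.2, -1.3]
grip_width: 0.0507
finger_force: 26.3
pos [0.4082 0.2623 0.1454] rot [1.799e+02 1.000e-01 1.571e+02] t 6.95 F [ 0.   0.2 -1.3] w 0.0507 q1,7 [-0.04 -0.09]
units [-5.415 -4.361  0.424  8.018]
```

```bash
python3 - <<'E'
from h import *
b=grab_frame("scene")[80:240,310:490]
cv2.imwrite("pics/lb2.png",cv2.resize(b,None,fx=3,fy=3))
E
```

```text
(no output)
```

View pics/lb2.png

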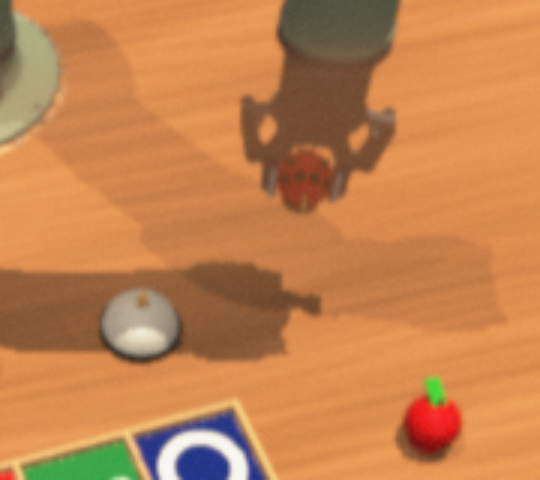

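The ladybird is held centrally in the jaws and upright, at about (305,178) in the crop. I'll carry it over the red pad.

```bash
python3 -m creep '[[-0.5,-0.4,0,0.8,0.4],[-1.2,-1,0,1.8,0.4],[-1.9,-1.6,0,2.8,0.4],[-2.6,-2.2,0,3.8,0.4],[-3.3,-2.7,0,4.8,0.4]]'; python3 go.py .606 -.105 .12 93
```

```text
clock: 7.62
position: [0.5274, 0.0337, 0.1427]
tool_rot: [-3.14, -0.0, 2.068]
force: [0.9, 0.9, 0.0]
grip_width: 0.0505
finger_force: 26.3
pos [0.5274 0.0337 0.1427] rot [-179.9   -0.   118.5] t 7.62 F [0.9 0.9 0. ] w 0.0505 q1,7 [ 0.32 -0.12]
units [-2.656  0.05   0.379  3.183]
```

```bash
python3 -m creep '[[-0.8,0,0,0.8,0.4],[-1.5,0,0,1.6,0.4],[-2.1,0,0.2,2.4,0.4],[-2.6,0,0.3,3.1,0.4],[-2.65,0.05,0.38,3.2,0.4]]' && python3 -m creep '[[0,0,0,0,0.4],[0,0,0,0,0.4]]'; python3 go.py .606 -.105 .023 93; python3 - <<'E'
from h import *
a=grab_frame("top")[90:190,220:400];b=grab_frame("scene")[200:300,240:420]
cv2.imwrite("pics/lb3.png",cv2.resize(np.vstack([a,b]),None,fx=3,fy=3))
E
```

```text
clock: 8.25
position: [0.6062, -0.1042, 0.1191]
tool_rot: [-3.14, 0.001, 1.622]
force: [-2.3, 1.1, -1.2]
grip_width: 0.0508
finger_force: 26.3
clock: 8.5
position: [0.606, -0.101, 0.1209]
tool_rot: [-3.141, -0.0, 1.628]
force: [0.2, 0.6, -0.4]
grip_width: 0.051
finger_force: 26.3
pos [ 0.606  -0.101   0.1209] rot [-180.    -0.    93.3] t 8.5 F [ 0.2  0.6 -0.4] w 0.051 q1,7 [ 0.42 -0.24]
units [-0.067 -0.004  1.632  0.036]
```

View pics/lb3.png

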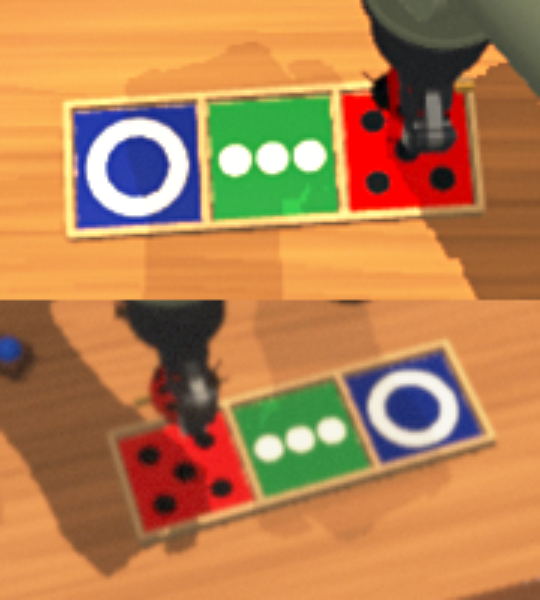

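The held ladybird hangs over the red pad, with all pads at the measured places. Now I'll lower it.

```bash
python3 -m creep '[[-0.06,0,0.5,0,0.4],[-0.06,0,1.0,0,0.4],[-0.06,0,1.35,0,0.4],[-0.06,0,1.55,0,0.4],[-0.06,0,1.6,0,0.4]]' && python3 -m creep '[[0,0,0.03,0,0.4],[0,0,0.05,0,0.4],[0,0,0.05,0,0.4]]'; python3 go.py .606 -.105 .0197 93
```

```text
clock: 9.22
position: [0.6066, -0.1054, 0.0248]
tool_rot: [-3.141, -0.0, 1.626]
force: [0.3, 0.1, 0.7]
grip_width: 0.0507
finger_force: 26.3
clock: 9.6
position: [0.6067, -0.1056, 0.0224]
tool_rot: [3.141, 0.0, 1.626]
force: [0.4, 1.0, 0.7]
grip_width: 0.0504
finger_force: 26.3
pos [ 0.6067 -0.1056  0.0224] rot [180.    0.   93.2] t 9.6 F [0.4 1.  0.7] w 0.0504 q1,7 [ 0.38 -0.3 ]
units [ 0.011 -0.012  0.045  0.02 ]
```

```bash
python3 -m creep '[[0,0,0.02,0,0.4],[0,0,0.035,0,0.4],[0,0,0.04,0,0.4],[0,0,0.04,0,0.4]]'
```

```text
clock: 10.1
position: [0.6067, -0.1057, 0.02]
tool_rot: [3.141, 0.0, 1.626]
force: [-2.4, -0.6, 6.8]
grip_width: 0.051
finger_force: 26.8
```

Contact at about 7 N. I'll release and lift away.

```bash
python3 -m creep '[[0,0,0,0,0.65],[0,0,0,0,0.75],[0,0,0,0,0.75],[0,0,-0.2,0,0.75],[0,0,-0.6,0,0.75]]' && python3 -m creep '[[0,0,-0.6,0,1],[0,0,-1.2,0,1],[0,0,-1.8,0,1],[0,-0,-1.9,0,1],[0,0,-1.9,0,1]]'; python3 go.py .594 -.3137 .14 75
```

```text
clock: 10.72
position: [0.6062, -0.1054, 0.0561]
tool_rot: [-3.141, -0.0, 1.626]
force: [0.0, -0.1, -0.0]
grip_width: 0.0641
finger_force: 0.0
clock: 11.35
position: [0.6065, -0.1057, 0.17]
tool_rot: [3.141, 0.0, 1.626]
force: [0.5, -0.3, -0.7]
grip_width: 0.0856
finger_force: 0.0
pos [ 0.6065 -0.1057  0.17  ] rot [180.    0.   93.2] t 11.35 F [ 0.5 -0.3 -0.7] w 0.0856 q1,7 [ 0.45 -0.2 ]
units [-3.45 -0.4   0.5   2.27]
```

```bash
python3 -m creep '[[-0.8,-0.1,0,0.6,1],[-1.7,-0.2,0,1.2,1],[-2.6,-0.3,0.2,1.8,1],[-3.3,-0.4,0.5,2.3,1],[-3.45,-0.4,0.5,2.3,1]]' && python3 -m creep '[[0,0,0,0,1],[0,0,0,0,1]]'; python3 go.py .5945 -.3137 .038 75; python3 - <<'E'
from h import *
a=grab_frame("top")[90:190,310:490];b=grab_frame("scene")[190:310,160:340]
cv2.imwrite("pics/s1.png",cv2.resize(np.vstack([a,b]),None,fx=2.7,fy=2.7))
E
```

```text
clock: 11.98
position: [0.5917, -0.3165, 0.1367]
tool_rot: [-3.137, 0.001, 1.3]
force: [-0.4, 0.9, 0.6]
grip_width: 0.0853
finger_force: 0.0
clock: 12.22
position: [0.5946, -0.3118, 0.1398]
tool_rot: [3.142, -0.001, 1.307]
force: [-0.9, -0.6, -0.0]
grip_width: 0.0855
finger_force: 0.0
pos [ 0.5946 -0.3118  0.1398] rot [180.   -0.   74.9] t 12.22 F [-0.9 -0.6 -0. ] w 0.0855 q1,7 [ 0.67 -0.15]
units [-0.03   0.007  1.697 -0.013]
```

View pics/s1.png

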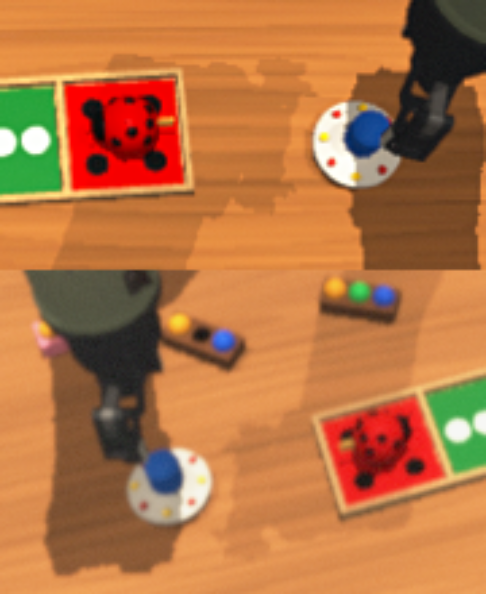

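The ladybird stands upright in the red well, and the jaws are above the saucer. I'll go down and pinch the cockpit.

```bash
python3 -m creep '[[-0.03,0,0.6,0,1],[-0.03,0,1.1,0,1],[-0.03,0,1.5,0,1],[-0.03,0,1.72,0,1],[-0.03,0,1.72,0,1]]' && python3 -m creep '[[0,0,0,0,0.5],[0,0,0,0,0.3],[0,0,0,0,0.25],[0,0,0,0,0.25],[0,0,0,0,0.25]]' 30 && python3 -m creep '[[0,0,0,0,0.25],[0,0,-0.1,0,0.25],[0,0,-0.2,0,0.25]]'
```

```text
clock: 12.95
position: [0.5935, -0.3148, 0.0361]
tool_rot: [-3.141, -0.0, 1.306]
force: [0.5, 0.1, 0.6]
grip_width: 0.0857
finger_force: 0.0
clock: 13.58
position: [0.5938, -0.3155, 0.0371]
tool_rot: [3.141, 0.0, 1.305]
force: [-0.9, 0.2, 6.7]
grip_width: 0.033
finger_force: 29.2
clock: 13.95
position: [0.5935, -0.3153, 0.0488]
tool_rot: [-3.142, -0.0, 1.305]
force: [0.0, -0.3, -1.7]
grip_width: 0.0331
finger_force: 30.1
```

```bash
python3 -m creep '[[0,0,-0.6,0,0.25],[0,0,-1.2,0,0.25],[0,0,-1.7,0,0.25],[0,0,-1.7,0,0.25]]'; python3 go.py .595 .112 .15 93
```

```text
clock: 14.45
position: [0.5946, -0.3158, 0.1532]
tool_rot: [3.138, 0.001, 1.305]
force: [-0.7, -0.3, -1.6]
grip_width: 0.0329
finger_force: 30.4
pos [ 0.5946 -0.3158  0.1532] rot [179.8   0.   74.8] t 14.45 F [-0.7 -0.3 -1.6] w 0.0329 q1,7 [ 0.68 -0.14]
units [ 6.88  -1.869  0.053 -2.281]
```

```bash
python3 -m creep '[[0.6,-0.2,0,-0.3,0.25],[1.4,-0.4,0,-0.6,0.25],[2.3,-0.6,0,-1,0.25],[3.2,-0.9,0,-1.4,0.25],[4.1,-1.1,0,-1.8,0.25]]' && python3 -m creep '[[0.8,-0.1,0,-0.3,0.25],[1.6,-0.2,0,-0.5,0.25],[2.3,-0.25,0,-0.5,0.25],[2.6,-0.3,0,-0.5,0.25],[2.6,-0.3,0,-0.5,0.25]]'; python3 go.py .595 .112 .05 93
```

```text
clock: 15.08
position: [0.5937, -0.059, 0.1498]
tool_rot: [-3.141, -0.0, 1.558]
force: [0.7, -0.2, -1.7]
grip_width: 0.0332
finger_force: 30.4
clock: 15.7
position: [0.5783, 0.0966, 0.15]
tool_rot: [-3.141, -0.0, 1.628]
force: [0.1, -1.0, -2.1]
grip_width: 0.0326
finger_force: 30.4
pos [0.5783 0.0966 0.15  ] rot [-180.    -0.    93.3] t 15.7 F [ 0.1 -1.  -2.1] w 0.0326 q1,7 [ 0.12 -0.56]
units [0.241 0.292 1.666 0.034]
```

```bash
python3 -m creep '[[0.24,0.29,0.3,0,0.25],[0.24,0.29,0.8,0,0.25],[0.24,0.29,1,0,0.25],[0.24,0.29,1,0,0.25]]'; python3 go.py .595 .112 .05 93; python3 - <<'E'
from h import *
a=grab_frame("top")[80:190,200:380];b=grab_frame("scene")[180:290,270:450]
cv2.imwrite("pics/s2.png",cv2.resize(np.vstack([a,b]),None,fx=2.7,fy=2.7))
E
```

```text
clock: 16.2
position: [0.5951, 0.1099, 0.0899]
tool_rot: [-3.14, 0.001, 1.625]
force: [0.2, -0.3, -1.7]
grip_width: 0.0332
finger_force: 30.4
pos [0.5951 0.1099 0.0899] rot [-179.9    0.    93.1] t 16.2 F [ 0.2 -0.3 -1.7] w 0.0332 q1,7 [ 0.07 -0.62]
units [0.035 0.001 0.666 0.013]
```

View pics/s2.png

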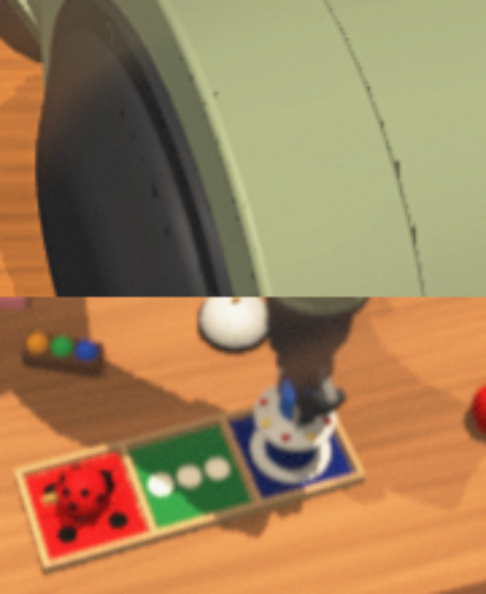

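The scene view shows the saucer level, in line with the ring. I'll lower it.

```bash
python3 -m creep '[[0.02,0,0.3,0,0.25],[0.02,0,0.55,0,0.25],[0.02,0,0.66,0,0.25],[0.02,0,0.68,0,0.25],[0.02,0,0.68,0,0.25]]' && python3 -m creep '[[0,0,0.02,0,0.25],[0,0,0.03,0,0.25],[0,0,0.04,0,0.25],[0,0,0.04,0,0.25]]'
```

```text
clock: 16.92
position: [0.5955, 0.1123, 0.0498]
tool_rot: [3.141, -0.0, 1.626]
force: [-0.3, 0.2, -1.8]
grip_width: 0.0329
finger_force: 30.4
clock: 17.42
position: [0.5953, 0.1122, 0.0473]
tool_rot: [3.142, -0.0, 1.626]
force: [-0.6, -0.8, -1.7]
grip_width: 0.033
finger_force: 30.4
```

```bash
python3 -m creep '[[0,0,0.015,0,0.25],[0,0,0.03,0,0.25],[0,0,0.04,0,0.25],[0,0,0.04,0,0.25]]'
```

```text
clock: 17.92
position: [0.5954, 0.1122, 0.0451]
tool_rot: [3.141, 0.0, 1.626]
force: [-1.8, -1.1, 5.8]
grip_width: 0.0328
finger_force: 30.9
```

```bash
python3 -m creep '[[0,0,0,0,0.5],[0,0,0,0,0.75],[0,0,0,0,0.75],[0,0,-0.3,0,0.75],[0,0,-0.8,0,0.75]]' && python3 -m creep '[[0,0,-0.5,0,1],[0,0,-1,0,1],[0,0,-1,0,1]]'; python3 go.py .4197 -.085 .1 63.5
```

```text
clock: 18.55
position: [0.595, 0.1122, 0.0938]
tool_rot: [-3.141, -0.0, 1.626]
force: [0.3, 0.3, 0.6]
grip_width: 0.0641
finger_force: 0.0
clock: 18.92
position: [0.5965, 0.1125, 0.1562]
tool_rot: [3.137, -0.001, 1.626]
force: [0.4, 0.2, -0.3]
grip_width: 0.0854
finger_force: 0.0
pos [0.5965 0.1125 0.1562] rot [179.8  -0.   93.2] t 18.93 F [ 0.4  0.2 -0.3] w 0.0854 q1,7 [ 0.09 -0.58]
units [-3.125 -3.123  0.936  3.707]
```

```bash
python3 -m creep '[[-0.6,-0.6,0,0.8,1],[-1.3,-1.3,0,1.6,1],[-2,-2,0,2.4,1],[-2.7,-2.7,0.4,3.1,1],[-3.12,-3.12,0.9,3.7,1]]' && python3 -m creep '[[0,0,0,0,1],[0,0,0,0,1]]'; python3 go.py .4197 -.085 .008 63.5; python3 - <<'E'
from h import *
a=grab_frame("top")[110:250,230:410];b=grab_frame("scene")[150:290,240:420]
cv2.imwrite("pics/m1.png",cv2.resize(np.hstack([a,b]),None,fx=2.2,fy=2.2))
E
```

```text
clock: 19.55
position: [0.4171, -0.0871, 0.099]
tool_rot: [3.14, 0.0, 1.105]
force: [1.1, -0.4, -1.0]
grip_width: 0.0853
finger_force: 0.0
clock: 19.8
position: [0.4194, -0.0846, 0.0992]
tool_rot: [3.141, -0.001, 1.11]
force: [1.1, 0.3, -0.1]
grip_width: 0.0853
finger_force: 0.0
pos [ 0.4194 -0.0846  0.0992] rot [180.   -0.   63.6] t 19.8 F [ 1.1  0.3 -0.1] w 0.0853 q1,7 [ 0.38 -0.76]
units [-0.003  0.008  1.52   0.015]
```

View pics/m1.png

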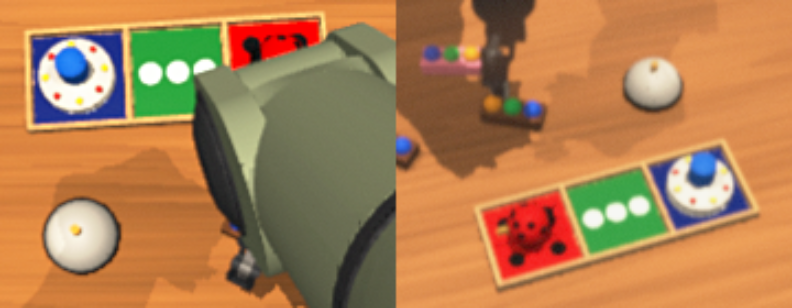

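The saucer is seated in the blue well, and the gripper is above the complete dark rack. I'll grasp it.

```bash
python3 -m creep '[[0,0,0.5,0,1],[0,0,0.9,0,1],[0,0,1.2,0,1],[0,0,1.4,0,1],[0,0,1.46,0,1]]' && python3 -m creep '[[0,0,0,0,0.6],[0,0,0,0,0.3],[0,0,0,0,0.25],[0,0,0,0,0.25],[0,0,0,0,0.25]]' 30 && python3 -m creep '[[0,0,0,0,0.25],[0,0,-0.1,0,0.25],[0,0,-0.2,0,0.25]]'
```

```text
clock: 20.52
position: [0.419, -0.0847, 0.011]
tool_rot: [-3.141, -0.0, 1.11]
force: [0.3, -0.1, 0.7]
grip_width: 0.0851
finger_force: 0.0
clock: 21.15
position: [0.419, -0.0852, 0.0117]
tool_rot: [3.141, -0.0, 1.109]
force: [-1.8, -0.2, 9.0]
grip_width: 0.0336
finger_force: 29.4
clock: 21.52
position: [0.4188, -0.0851, 0.0238]
tool_rot: [3.142, -0.0, 1.109]
force: [0.6, -0.6, -1.0]
grip_width: 0.0334
finger_force: 30.8
```

```bash
python3 -m creep '[[0,0,-0.6,0,0.25],[0,0,-1.2,0,0.25],[0,0,-1.8,0,0.25],[0,0,-1.8,0,0.25]]'; python3 go.py .6003 .0042 .12 93
```

```text
clock: 22.02
position: [0.4198, -0.0856, 0.1335]
tool_rot: [3.138, -0.001, 1.109]
force: [-0.3, -0.9, -1.6]
grip_width: 0.0331
finger_force: 30.9
pos [ 0.4198 -0.0856  0.1335] rot [179.8  -0.   63.5] t 22.02 F [-0.3 -0.9 -1.6] w 0.0331 q1,7 [ 0.44 -0.72]
units [ 2.681  2.026  0.226 -3.685]
```

```bash
python3 -m creep '[[0.5,0.4,0,-0.7,0.25],[1.1,0.8,0,-1.5,0.25],[1.7,1.3,0,-2.3,0.25],[2.3,1.7,0,-3.1,0.25],[2.68,2.03,0.22,-3.7,0.25]]' && python3 -m creep '[[0,0,0,0,0.25],[0,0,0,0,0.25]]'; python3 go.py .6003 .0042 .024 93; python3 - <<'E'
from h import *
a=grab_frame("top")[90:190,220:400];b=grab_frame("scene")[200:300,250:430]
cv2.imwrite("pics/m2.png",cv2.resize(np.vstack([a,b]),None,fx=2.9,fy=2.9))
E
```

```text
clock: 22.65
position: [0.6008, 0.006, 0.1176]
tool_rot: [3.141, -0.0, 1.63]
force: [-0.5, -0.6, -1.6]
grip_width: 0.0334
finger_force: 30.9
clock: 22.9
position: [0.5986, 0.0044, 0.1173]
tool_rot: [-3.14, 0.0, 1.625]
force: [-0.3, -0.2, -0.9]
grip_width: 0.0333
finger_force: 30.9
pos [0.5986 0.0044 0.1173] rot [-179.9    0.    93.1] t 22.9 F [-0.3 -0.2 -0.9] w 0.0333 q1,7 [ 0.27 -0.44]
units [-0.005  0.029  1.555  0.015]
```

View pics/m2.png

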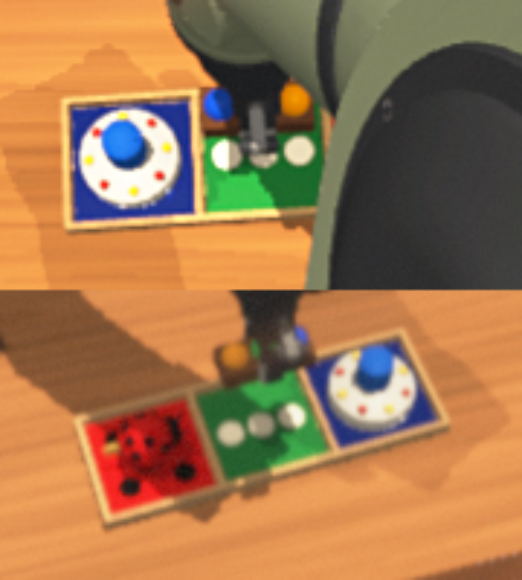

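The rack hangs in line with the pad's disc row. I'll lower it.

```bash
python3 -m creep '[[0,0.03,0.5,0,0.25],[0,0.03,1.0,0,0.25],[0,0.03,1.35,0,0.25],[0,0.03,1.5,0,0.25],[0,0.03,1.55,0,0.25]]' && python3 -m creep '[[0,0,0.02,0,0.25],[0,0,0.04,0,0.25],[0,0,0.04,0,0.25]]'; python3 go.py .6003 .0042 .0197 93
```

```text
clock: 23.62
position: [0.6013, 0.0047, 0.0252]
tool_rot: [3.141, 0.0, 1.626]
force: [-0.2, 0.6, -1.1]
grip_width: 0.0332
finger_force: 30.9
clock: 24.0
position: [0.6014, 0.0047, 0.023]
tool_rot: [3.141, 0.0, 1.626]
force: [0.3, -0.3, -0.7]
grip_width: 0.0331
finger_force: 30.9
pos [0.6014 0.0047 0.023 ] rot [180.    0.   93.2] t 24.0 F [ 0.3 -0.3 -0.7] w 0.0331 q1,7 [ 0.22 -0.52]
units [-0.008 -0.018  0.054  0.02 ]
```

```bash
python3 -m creep '[[0,-0.01,0.015,0,0.25],[0,-0.01,0.03,0,0.25],[0,-0.01,0.045,0,0.25],[0,-0.01,0.05,0,0.25],[0,-0.01,0.05,0,0.25]]'
```

```text
clock: 24.62
position: [0.6006, 0.0047, 0.0198]
tool_rot: [-3.142, 0.0, 1.626]
force: [-1.9, 0.1, 5.1]
grip_width: 0.0333
finger_force: 31.5
```

```bash
python3 -m creep '[[0,0,0,0,0.45],[0,0,0,0,0.55],[0,0,0,0,0.55],[0,0,-0.3,0,0.55],[0,0,-0.8,0,0.55]]' && python3 -m creep '[[0,0,-0.6,0,0.55],[0,0,-1.3,0,0.55],[0,0,-2,0,0.55],[-1,0,-2.5,0,0.55],[-2,-0.5,-2.5,0,0.55]]' && python3 -m creep '[[-0.9,-0.4,0,0,0.55],[-1.8,-0.8,0,0,0.55],[-2.4,-1.5,0,0,0.55],[-2.4,-1.5,0,0,0.55]]'; python3 - <<'E'
from meas import *
a=grab_frame("top");b=grab_frame("scene")
cv2.imwrite("pics/end.png",np.vstack([cv2.resize(a[90:240,150:490],(680,300)),cv2.resize(b[140:290,160:500],(680,300))]))
for c in("top","scene"):
  for n,z in(("ladybird",.036),("saucer",.028),("marble_set",.028)):
    for r in silhouettes(c,n)[:3]:
      ys,xs=np.nonzero(r["mask"]); print(c,n,round(r["p"],2),plane(c,[xs.mean(),ys.mean()],z)[0])
E
```

```text
clock: 25.25
position: [0.6002, 0.0049, 0.0686]
tool_rot: [-3.14, -0.0, 1.626]
force: [0.3, 0.3, 0.4]
grip_width: 0.0474
finger_force: 0.0
clock: 25.88
position: [0.5817, -0.1098, 0.2207]
tool_rot: [3.137, 0.001, 1.628]
force: [0.9, -1.4, -0.9]
grip_width: 0.0471
finger_force: 0.0
clock: 26.38
position: [0.4955, -0.2614, 0.2184]
tool_rot: [-3.141, 0.002, 1.62]
force: [-0.1, 0.9, 0.5]
grip_width: 0.047
finger_force: 0.0
top ladybird 0.66 [ 0.6047 -0.1035]
top saucer 0.93 [0.5905 0.1131]
top saucer 0.16 [ 0.6076 -0.106 ]
top marble_set 0.83 [0.5957 0.0051]
top marble_set 0.79 [ 0.3739 -0.3773]
top marble_set 0.78 [ 0.2542 -0.2585]
scene ladybird 0.74 [ 0.6094 -0.1062]
scene saucer 0.61 [0.5998 0.112 ]
scene marble_set 0.79 [0.6072 0.0034]
scene marble_set 0.78 [ 0.3276 -0.148 ]
scene marble_set 0.55 [ 0.393  -0.3845]
```

View pics/end.png

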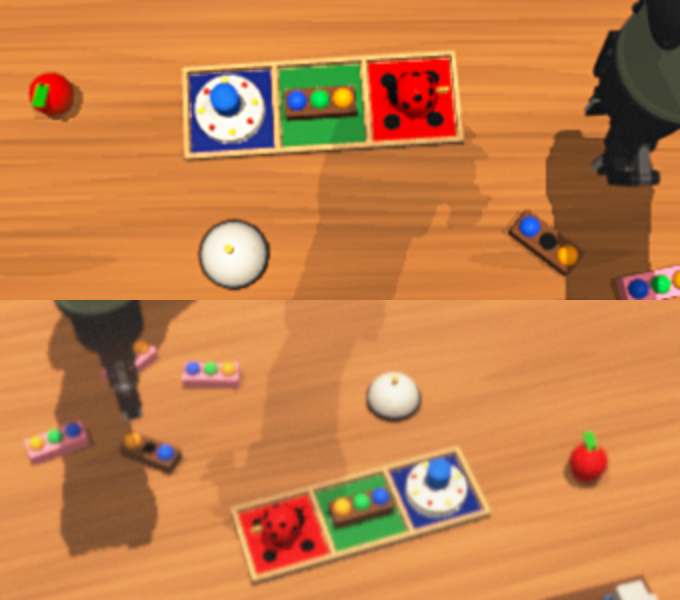

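All three toys stand centred on their own pads: saucer at (228,105), rack at (320,100) and ladybird at (412,92) in the top crop. The look-alikes are unmoved and the arm is clear.

```bash
python3 -c "
from workcell import bot
print(bot.job_done())"
```

```text
the job is handed in; nothing more can be done
None
```

I packed the ladybird, saucer and complete marble set upright on their own pads, lowered each until it touched before letting go, left the look-alikes where they stood, and handed the job in at about 27 s.

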